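Set the centrifuge timer to the fifth click and start it

ROBOT

A 6-joint arm with a two-finger parallel gripper is mounted at the origin on the work surface. World frame = base frame: x ahead of the robot, y to its left, z up, the work surface at z = 0. Lengths are in m, angles in rad, forces in N, time in s.
With the tool pointing down it reaches from about 0.35 to 0.85 m from the base axis. Payload 8.1 kg.
Tool frame: the origin (TCP) lies midway between the tips of the shut fingers; the grasp point (between the pads) lies 19 mm behind it; z points along the fingers, y is the line along which they close (so a half turn about z gives the same grasp; the last joint's range is limited). The gripper opens to 93 mm and grips with 3 to 60 N. Pads are 15 mm wide; open, the fingers measure 128 mm over their backs; the gripper's body (75 mm by 188 mm) begins 65 mm behind the grasp point.
Start: joints at [-1.345, 0.13, 1.488, -0, 1.523, -0.085], TCP at [0.184, -0.571, 0.219] pointing down, gripper open.
Joint ranges: [-2.96, 2.96], [-0.89, 2.26], [0.02, 2.5], [-1.34, 4.48], [0, 2.73], [-2.66, 2.66]. Speed limits (rad/s): [2.39, 2.39, 2.79, 3.14, 3.14, 3.14].

INTERFACE

Orientations are given as a rotation vector (axis times angle).
In Python, from rig import state, cams, order gives the robot as it stands.
- The arm moves only by the tool servo_tool, never from a script. Its argument "increments" is one flat list of numbers, 7 for each row, row after row: the opening, from 0 (shut) to 1 (fully open), then the shift along the tool's x, y, z in m, then the turn, a rotation vector about the tool's x, y, z in rad. A call has 1 to 5 rows; each row shifts and turns the commanded pose from where the row before left it, along the tool's axes as they then stand; what a row does not reach is not made up. A row lasts 1/10 s, in which the tool goes at most 50 mm and 8.59 degrees, less where a joint would pass 70% of its speed; a pose out of reach is approached as far as the arm can. A call is refused whole if a number of a shift passes 0.05 or a number of a turn 0.15, either way. A call with a gripper value outside its range is refused whole. The fingers move at their own pace and stop on an object; "newtons" is the grip in N (left out, the last holds). Time passes only in rows, so rows that do not move let the fingers close. It gives the time, the measured TCP pose, the force, the opening and the grip force at its end, in the units of the state.
- state(): the state, without advancing time (a new reading comes with each control period).
- cams.camera(name): name is "side" or "top"; returns (picture, depth): 384x512x3 uint8, red, green, blue; 384x512 float32, m along the optical axis (not along the pixel's ray), 0 where there is no reading.
- cams.camera_model(name): a dict with "mtx" (3x3 intrinsics, pixels), "dist" ([k1, k2, p1, p2, k3] as OpenCV has them; the pictures are not rectified), "pose" (4x4, takes a point from camera to world coordinates). Camera axes: x right, y down, z forward; pixel columns grow to the right and rows downward; lengths in m; the calibration is good to about 2 mm. A picture is of the moment at which its call begins. camera_model takes no time and is no camera call.
- order.job_done(): hands the job in; it is judged then, once.
The state is a dict: "t": time; "q": joint angles; "dq": joint speeds; "joint_efforts": joint torques, N m; "position": TCP position; "orientation": TCP orientation; "ft_force": force on the tool from outside, world axes, zero at the start; "moment": the same for the moment, N m; "gripper_width": finger opening in m; "gripper_force": force on a finger pad.
Only numpy, scipy, OpenCV 4.12 (cv2) and the standard library are available. Lean on these libraries where they do the work, as an engineer would, in place of code of your own. Each camera call takes 0.05 s, during which the arm holds its last target. There are 200 camera calls.

TASK

Set the bench centrifuge's timer dial to mark 5: push the dial in gently until you just feel it meet the bottom (it is locked until then, and never force it, pressing or turning, with more than about 15 N), turn it clockwise click by click to the fifth mark without ever going past it, and let it spring back out on that click. Then press the large start button all the way down and let it go; leave the small stop button and everything standing around alone.

Things in the scene. Friction and masses are not known exactly. Their poses are not given: they have to be found in the camera images.
- machine: bench centrifuge, fixed: grey casing 300 mm deep (its x) by 460 mm wide (its y), origin under its centre, x pointing away from its front, z up. The left half carries the round bowl (top 201 mm above the table); the right part is a flat control deck 110 mm above the table with the dial and two buttons. Seen from above the dial's axis is at (-60, -135) mm, start at (55, -165) mm, stop at (55, -85) mm in this frame.
- dial_grip (a point): point on the timer dial's axis, to take it at. The dial: black disc 52 mm across and 7 mm thick, its underside 24 mm above the deck when out, and on it an upright grip bar 44 mm long, 14 mm wide, 32 mm high. This point is on the bar, 18 mm above the disc's top and 14 mm below the bar's top. Its own x axis runs along the bar, away from the end with the white line (the pointer); it moves and turns with the dial.
- dial (a joint): turn of the timer dial, rad, growing clockwise seen from above. 0: pointer at the long zero mark (towards the machine's front, its -x). One click and one mark every 0.419 rad (24 degrees); mark 5 (also long) is at 2.094. It starts on one of marks 0 to 3. A turn goes over a crest half-way between clicks (peak about 0.1 N m) and then falls into the next; let go of, the dial centres itself on the nearest click.
- dial_press (a joint): how far the dial is pushed in (down), m: 0 is out. A spring (5 N, plus 0.15 N per mm) pushes it out. While out, it is locked. It turns only in the last 1.5 mm before a firm floor, which lies anywhere from 4 to 18 mm down, differs each run and is shown by no reading: feel for a sharp rise above the spring. A total push of 10 to 15 N holds it there. Let go on a click, it pops out and locks.
- start_top (a point): centre of the top of the start button: the large round button (32 mm across), on the deck's far right, in a black housing; pressed straight down
- start (a joint): travel of the start button, m, 0 up, 0.006 fully down (5 N); springs back up
- stop_top (a point): centre of the top of the stop button, the small one (18 mm across) 80 mm to the left of start; not to be pressed
- stop (a joint): travel of the stop button, m, 0 up
- microrack: bystander: small white rack of micro tubes, 47 x 34 x 35 mm, standing on the deck's near right corner; origin under its centre
- tuberack: bystander: white rack of test tubes, 134 x 71 x 91 mm, right of the machine; origin under its centre
- reagent: bystander: amber bottle, 64 mm across, 130 mm high, right of the machine; origin under its centre
- dish: bystander: glass dish, 90 mm across, 16 mm high, right of the machine's near corner; origin under its centre
- jar: bystander: white jar, 60 mm across, 75 mm high, in front of the machine; origin under its centre
- beaker: bystander: glass beaker, 72 mm across, 90 mm high, left of the machine; origin under its centre
- tipbox: bystander: blue tip box, 120 x 85 x 60 mm, left of the machine; origin under its centre

How it is judged:
By the outcome, as a careful person would: the job done as asked, in the order asked, and still so for the second after the job is handed in, with the robot touching nothing.
It also fails if it takes over 61 s, if anything falls off the work surface, if the arm or the gripper's body presses on something with over 40 N, if the wrist force passes 120 N, or if a joint passes its speed limit or range.

## Working session

There is one attempt and no reset: what is moved stays moved. The work goes in short steps, Python scripts to look and compute and a tool call to move; the robot and the scene stay as the last step left them, time stands still between calls to the robot, and variables do not carry over. Pictures are saved under pics/ and viewed, at most 10 in all, crops included, and the job is handed in when it is done.

Besides the shell and the picture viewer there is one more tool, called after "Emit:" as name(argument=value, ...) on one line, values as JSON. servo_tool: Moves the arm, as the interface text tells. Its arguments: {"type":"object","properties":{"increments":{"type":"array","items":{"type":"number"}},"newtons":{"type":"number"}},"required":["increments"]}

```bash
mkdir -p pics; python3 - <<'E'
from rig import state,cams,order
import cv2,numpy as np
s=state(); print({k:np.round(v,3).tolist() for k,v in s.items()})
for n in ("top","side"):
    im,d=cams.camera(n); m=cams.camera_model(n)
    cv2.imwrite(f"pics/{n}0.png",im[:,:,::-1]); np.savez(f"pics/{n}0.npz",im=im,d=d)
    print(n,np.round(m["mtx"],1).tolist(),m["dist"],np.round(m["pose"],3).tolist())
E
```

```text
{'t': 0.0, 'q': [-1.345, 0.131, 1.489, -0.0, 1.523, -0.085], 'dq': [-0.0, -0.001, -0.001, 0.001, -0.0, 0.0], 'joint_efforts': [-0.002, -55.984, -49.177, 0.076, 0.035, -0.0], 'position': [0.183, -0.571, 0.218], 'orientation': [-3.102, -0.486, 0.0], 'ft_force': [1.012, 0.578, 0.161], 'moment': [-0.005, 0.002, 0.074], 'gripper_force': 0.0, 'gripper_width': 0.093}
top [[411.3, 0.0, 257.1], [0.0, 411.3, 193.5], [0.0, 0.0, 1.0]] [-0.04451463  0.          0.          0.          0.        ] [[0.006, -0.994, 0.108, 0.46], [-1.0, -0.008, -0.012, 0.072], [0.013, -0.108, -0.994, 1.311], [0.0, 0.0, 0.0, 1.0]]
side [[416.2, 0.0, 248.4], [0.0, 416.2, 194.0], [0.0, 0.0, 1.0]] [0.02027546 0.         0.         0.         0.        ] [[0.921, -0.307, 0.24, 0.329], [-0.389, -0.698, 0.601, -0.533], [-0.017, -0.647, -0.762, 0.899], [0.0, 0.0, 0.0, 1.0]]
```

View pics/top0.png

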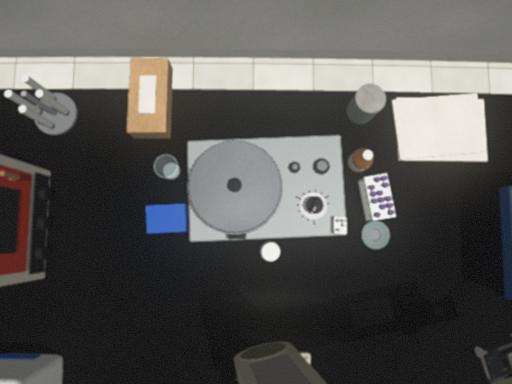

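View pics/side0.png

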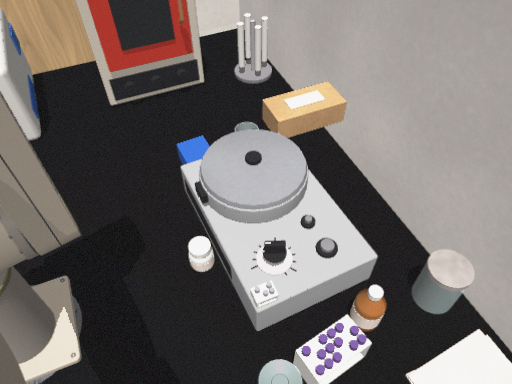

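The top view shows the machine spanning about (188,137)–(346,240), with the dial near (314,206), start near (321,166) and stop near (294,167). In the side view the dial is near (274,255) and the start button near (327,247). Next I'll zoom in on the dial and measure the deck.

```bash
cat > h.py <<'E'
import cv2,numpy as np
from rig import cams
def ray(n,uv):
    m=cams.camera_model(n); p=cv2.undistortPoints(np.array(uv,float).reshape(-1,1,2),m["mtx"],m["dist"])[:,0]
    T=m["pose"]; return T[:3,3],np.c_[p,np.ones(len(p))]@T[:3,:3].T
def onplane(n,uv,z):
    o,d=ray(n,uv); return o+d*((z-o[2])/d[:,2])[:,None]
def cloud(n,d):
    v,u=np.mgrid[:384,:512]; o,r=ray(n,np.c_[u.ravel(),v.ravel()]); return (o+r*d.reshape(-1,1)).reshape(384,512,3)
E
python3 - <<'E'
from h import *
out=[]
for n,(u,v) in (("top",(314,195)),("side",(290,250))):
    z=np.load(f"pics/{n}0.npz"); im,d=z["im"],z["d"]; P=cloud(n,d)
    ok=(d>0)&(abs(P[...,2]-.11)<.008)&(P[...,0]>.3)&(P[...,0]<.8)
    ok=cv2.morphologyEx(ok.astype(np.uint8),cv2.MORPH_OPEN,np.ones((3,3)))
    k,l,st,_=cv2.connectedComponentsWithStats(ok); i=1+np.argmax(st[1:,4]); Q=P[l==i]
    print(n,"deck z",np.median(Q[:,2]),"n",len(Q)); r=cv2.minAreaRect(Q[:,:2].astype(np.float32)); print("rect",r,cv2.boxPoints(r).round(4).tolist())
    c=im[v-45:v+45,u-40:u+40]; out.append(cv2.resize(c,(400,450),interpolation=cv2.INTER_CUBIC))
    for nm,px in (("dial",{"top":(314,206),"side":(274,246)}[n]),("start",{"top":(321,166),"side":(327,247)}[n]),("stop",{"top":(294,167),"side":(308,221)}[n])):
        print(nm,P[px[1],px[0]].round(4))
cv2.imwrite("pics/z.png",np.hstack(out)[:,:,::-1])
E
```

```text
top deck z 0.11114568755879328 n 6381
rect ((0.6147792339324951, -0.05088348686695099), (0.3014613389968872, 0.2926085889339447), 2.6070456504821777) [[0.45750001072883606, 0.08839999884366989], [0.4708999991416931, -0.20389999449253082], [0.7720000147819519, -0.19020000100135803], [0.7587000131607056, 0.10209999978542328]]
dial [ 0.5498 -0.1003  0.1732]
start [ 0.6699 -0.1279  0.1327]
stop [ 0.6662 -0.0491  0.1328]
side deck z 0.11103700759326485 n 10523
rect ((0.608997642993927, 0.032416388392448425), (0.30106183886528015, 0.4624004065990448), 2.87358021736145) [[0.4471000134944916, 0.2558000087738037], [0.4702000021934509, -0.20600000023841858], [0.7709000110626221, -0.19089999794960022], [0.7476999759674072, 0.27090001106262207]]
dial [ 0.5506 -0.1128  0.1751]
start [ 0.667  -0.1373  0.1346]
stop [ 0.6637 -0.0576  0.1323]
```

View pics/z.png

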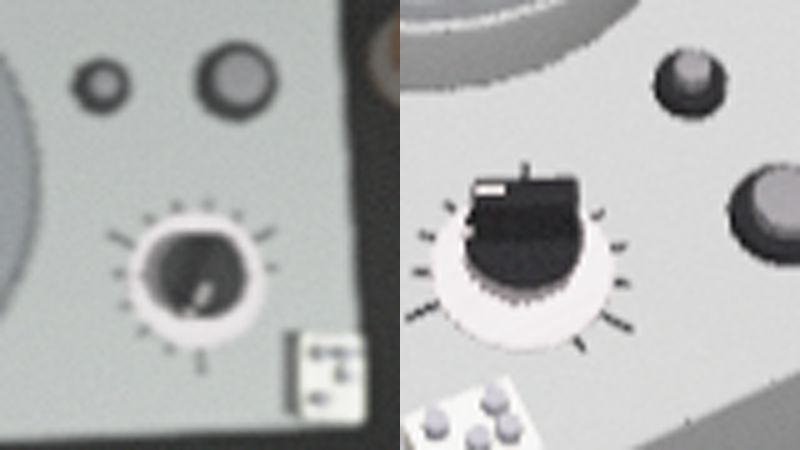

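The zoom shows the dial in both views. The bar's white pointer is near (200,300) in the top crop and (490,189) in the side crop, and the zero mark is at (201,362). I'll measure the bar from the depth and the pointer by casting rays.

```bash
python3 - <<'E'
from h import *
yaw=.048; c=np.array([.609,.0324]); R=np.array([[np.cos(yaw),-np.sin(yaw)],[np.sin(yaw),np.cos(yaw)]])
for nm,p in (("dial",(-.06,-.135)),("start",(.055,-.165)),("stop",(.055,-.085)),("bowlrim",(0,0.095))): print(nm,(c+R@p).round(4))
D=c+R@(-.06,-.135)
for n in ("top","side"):
    z=np.load(f"pics/{n}0.npz"); im,d=z["im"],z["d"]; P=cloud(n,d)
    near=np.hypot(P[...,0]-D[0],P[...,1]-D[1])<.035
    m=near&(P[...,2]>.163)&(P[...,2]<.19)
    Q=P[m]; r=cv2.minAreaRect(Q[:,:2].astype(np.float32)); print(n,len(Q),"z",np.median(Q[:,2]).round(4),"rect",r, "mean",Q.mean(0).round(4))
    hsv=im.max(2).astype(int); 
    w=m&(hsv>(130 if n=="side" else 110)); vv,uu=np.nonzero(w); print(" pointer px",list(zip(uu,vv,hsv[w])))
    if len(uu): X=onplane(n,[[uu.mean(),vv.mean()]],.173)[0]; print(" pointer",X.round(4),"rel",(R.T@(X[:2]-D)).round(4))
    # white plate / buttons: colour
    for nm,q,zt in (("start",(.055,-.165),.134),("stop",(.055,-.085),.133)):
        q=c+R@q; mm=(np.hypot(P[...,0]-q[0],P[...,1]-q[1])<.02)&(P[...,2]>.127)
        print(" ",nm,mm.sum(),np.median(P[mm][:,2]).round(4),np.array(cv2.minEnclosingCircle(P[mm][:,:2].astype(np.float32))[0]).round(4),P[mm].mean(0).round(4))
    mm=near&(abs(P[...,2]-.141)<.004); Q=P[mm][:,:2].astype(np.float32); print("  disc",len(Q),cv2.minEnclosingCircle(Q))
    # tallest near path
    for nm,q in (("microrack",(-.125,-.205)),):
        q=c+R@q; mm=(np.hypot(P[...,0]-q[0],P[...,1]-q[1])<.035)&(P[...,2]>.13); print("  rack",P[mm].mean(0).round(3),P[mm].min(0).round(3),P[mm].max(0).round(3))
    b=(P[...,0]>.4)&(P[...,0]<.8)&(abs(P[...,1]-.09)<.2)&(P[...,2]>.19); print("  bowl",P[b].min(0).round(3),P[b].max(0).round(3))
E
```

```text
dial [ 0.5555 -0.1053]
start [ 0.6719 -0.1298]
stop [ 0.668  -0.0499]
bowlrim [0.6044 0.1273]
top 87 z 0.1737 rect ((0.5563789010047913, -0.10687286406755447), (0.014460260048508644, 0.04295731335878372), 68.93281555175781) mean [ 0.5562 -0.1063  0.1731]
 pointer px [(np.int64(317), np.int64(196), np.int64(160)), (np.int64(318), np.int64(196), np.int64(181)), (np.int64(318), np.int64(197), np.int64(114)), (np.int64(319), np.int64(197), np.int64(146)), (np.int64(320), np.int64(197), np.int64(182)), (np.int64(320), np.int64(198), np.int64(141)), (np.int64(321), np.int64(198), np.int64(195)), (np.int64(314), np.int64(207), np.int64(144)), (np.int64(315), np.int64(207), np.int64(146)), (np.int64(316), np.int64(207), np.int64(114)), (np.int64(313), np.int64(208), np.int64(126)), (np.int64(314), np.int64(208), np.int64(159)), (np.int64(315), np.int64(208), np.int64(154)), (np.int64(316), np.int64(208), np.int64(112)), (np.int64(313), np.int64(209), np.int64(143)), (np.int64(314), np.int64(209), np.int64(162)), (np.int64(315), np.int64(209), np.int64(135)), (np.int64(313), np.int64(210), np
[... 905 characters left out ...]
(270), np.int64(242), np.int64(217)), (np.int64(265), np.int64(243), np.int64(201)), (np.int64(266), np.int64(243), np.int64(230)), (np.int64(267), np.int64(243), np.int64(221)), (np.int64(268), np.int64(243), np.int64(220)), (np.int64(269), np.int64(243), np.int64(220)), (np.int64(270), np.int64(243), np.int64(214))]
 pointer [ 0.5426 -0.0983  0.173 ] rel [-0.0126  0.0076]
  start 150 0.1326 [ 0.671  -0.1298] [ 0.6709 -0.1315  0.1325]
  stop 45 0.1323 [ 0.6675 -0.0511] [ 0.6669 -0.0524  0.132 ]
  disc 193 ((0.5547974109649658, -0.10686860978603363), 0.02613680437207222)
  rack [ 0.497 -0.182  0.138] [ 0.474 -0.198  0.13 ] [ 0.522 -0.162  0.148]
  bowl [0.529 0.04  0.19 ] [0.676 0.192 0.206]
```

Mark 1 is set: the pointer is at about 155–156° in the machine frame. So I need 4 clicks, or 96° clockwise, with tool yaw going from 158.6° to 62.6°. Next is moving over the dial.

Emit:
servo_tool(increments=[0.4,0,0,-0.04,0,0,0,0.4,0.038,-0.025,0,0,0,0,0.4,0.038,-0.025,0,0,0,0,0.4,0.038,-0.025,0,0,0,0,0.4,0.038,-0.025,0,0,0,0], newtons=30)

```text
t: 0.6
position: [0.2982, -0.428, 0.2582]
orientation: [-3.103, -0.485, 0.0]
ft_force: [0.6, -0.2, 0.8]
gripper_width: 0.0575
gripper_force: 0.0
```

Emit:
servo_tool(increments=[0.4,0.038,-0.025,0,0,0,0,0.4,0.038,-0.025,0,0,0,0,0.4,0.038,-0.025,0,0,0,0,0.4,0.038,-0.025,0,0,0,0,0.4,0.038,-0.025,0,0,0,0])

```text
t: 1.1
position: [0.441, -0.2507, 0.2583]
orientation: [-3.104, -0.486, 0.0]
ft_force: [0.2, -1.0, -0.6]
gripper_width: 0.0372
gripper_force: 0.0
```

Emit:
servo_tool(increments=[0.4,0.038,-0.025,0,0,0,0,0.4,0.038,-0.025,0,0,0,0,0.4,0.038,-0.025,0,0,0,0,0.4,0.038,-0.025,0,0,0,0,0.4,0,0,0,0,0,-0.144])

```text
t: 1.6
position: [0.5564, -0.106, 0.2577]
orientation: [-3.058, -0.712, -0.0]
ft_force: [-0.3, -0.3, 1.1]
gripper_width: 0.037
gripper_force: 0.0
```

Emit:
servo_tool(increments=[0.4,0,0,0,0,0,-0.144,0.4,0,0,0,0,0,-0.144,0.4,0,0,0,0,0,-0.144,0.4,0,0,0,0,0,-0.144,0.4,0,0,0,0,0,-0.144])

```text
t: 2.1
position: [0.5542, -0.1106, 0.258]
orientation: [-2.609, -1.748, 0.001]
ft_force: [0.6, -0.5, -0.6]
gripper_width: 0.0368
gripper_force: 0.0
```

Emit:
servo_tool(increments=[0.4,0,0,0,0,0,-0.144,0.4,0,0,0,0,0,-0.144,0.4,0,0,0,0,0,-0.144,0.4,0,0,0,0,0,-0.144,0.4,0,0,0,0,0,-0.144])

```text
t: 2.6
position: [0.5542, -0.1107, 0.258]
orientation: [-1.826, -2.555, 0.001]
ft_force: [0.3, -0.7, -0.2]
gripper_width: 0.0372
gripper_force: 0.0
```

Emit:
servo_tool(increments=[0.4,0,0,0,0,0,-0.144,0.4,0,0,0,0,0,-0.144,0.4,0,0,0,0,0,-0.144,0.4,0,0,0,0,0,-0.144,0.4,0,0,0,0,0,-0.144])

```text
t: 3.1
position: [0.5542, -0.1107, 0.2581]
orientation: [-0.809, -3.035, -0.0]
ft_force: [-0.1, 0.2, -0.4]
gripper_width: 0.0373
gripper_force: 0.0
```

Emit:
servo_tool(increments=[0.4,0,0,0,0,0,-0.144,0.4,0,0,0,0,0,-0.009,0.4,0,0,0,0,0,0])

```text
t: 3.4
position: [0.5543, -0.1107, 0.2582]
orientation: [-0.589, -3.085, -0.0]
ft_force: [0.4, -0.1, 1.2]
gripper_width: 0.0374
gripper_force: 0.0
```

```bash
cat > go.py <<'E'
import sys,numpy as np
from rig import state
from scipy.spatial.transform import Rotation as R
s=state(); r=R.from_rotvec(s["orientation"]); M=r.as_matrix()
t=np.array([float(a) for a in sys.argv[1:4]]); psi=np.radians(float(sys.argv[4]))
G=np.c_[[np.cos(psi),np.sin(psi),0],[np.sin(psi),-np.cos(psi),0],[0,0,-1]]
print("t",round(s["t"],2),"pos",np.round(s["position"],4),"yaw",np.degrees(np.arctan2(M[1,0],M[0,0])).round(2),"zax",M[:,2].round(4),"w",round(s["gripper_width"],4))
print("F",np.round(s["ft_force"],2),"M",np.round(s["moment"],3),"q",np.round(s["q"],3))
print("shift tool",np.round(M.T@(t-s["position"]),4),"turn tool",np.round((r.inv()*R.from_matrix(G)).as_rotvec(),4))
E
python3 go.py .5557 -.1065 .22 158.6
```

```text
t 3.4 pos [ 0.5543 -0.1107  0.2582] yaw 158.37 zax [-7.e-04  2.e-04 -1.e+00] w 0.0374
F [ 0.42 -0.06  1.18] M [-0.002 -0.122 -0.026] q [-0.288  0.024  1.529 -0.     1.59  -1.481]
shift tool [0.0002 0.0044 0.0382] turn tool [-0.0001 -0.0007 -0.0041]
```

Emit:
servo_tool(increments=[0.4,0,0.0044,0.03,0,0,-0.004,0.4,0,0,0.03,0,0,0,0.4,0,0,0.02,0,0,0,0.4,0,0,0.018,0,0,0,0.4,0,0,0,0,0,0])

```text
t: 3.9
position: [0.5539, -0.1061, 0.1572]
orientation: [-0.582, -3.081, -0.001]
ft_force: [-0.5, 0.2, 0.4]
gripper_width: 0.0372
gripper_force: 0.0
```

Emit:
servo_tool(increments=[0.4,0,0,0.007,0,0,0,0.4,0,0,0.006,0,0,0,0.4,0,0,0,0,0,0,0.4,0,0,0,0,0,0])

```text
t: 4.3
position: [0.5564, -0.1067, 0.1482]
orientation: [0.578, 3.087, -0.0]
ft_force: [-0.4, -0.0, 0.3]
gripper_width: 0.0376
gripper_force: 0.0
```

```bash
python3 go.py .5557 -.1065 .146 158.6; python3 - <<'E'
from h import *
out=[]
for n,(u,v) in (("top",(314,200)),("side",(280,235))):
    im,d=cams.camera(n); out.append(cv2.resize(im[v-45:v+45,u-40:u+40],(400,450),interpolation=cv2.INTER_CUBIC))
cv2.imwrite("pics/g1.png",np.hstack(out)[:,:,::-1])
E
```

```text
t 4.3 pos [ 0.5564 -0.1067  0.1482] yaw 158.79 zax [ 7.e-04 -2.e-04 -1.e+00] w 0.0376
F [-0.4  -0.04  0.35] M [ 0.021 -0.185  0.01 ] q [-0.28   0.083  1.669  0.     1.389 -1.481]
shift tool [ 0.0007 -0.      0.0022] turn tool [0.0001 0.0007 0.0033]
```

View pics/g1.png

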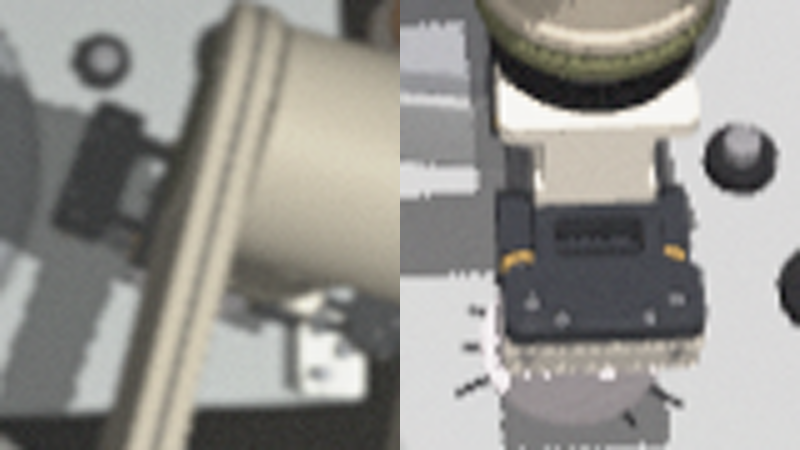

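The gripper sits over the dial, clear of the microrack in both views, and hides the bar. Closing on the bar now.

Emit:
servo_tool(increments=[0.1,0,0,0.001,0,0,0,0.1,0,0,0,0,0,0,0.1,0,0,0,0,0,0,0.1,0,0,0,0,0,0,0.1,0,0,0,0,0,0], newtons=30)

```text
t: 4.9
position: [0.5564, -0.1059, 0.1468]
orientation: [0.577, 3.088, 0.002]
ft_force: [1.9, 5.2, 1.2]
gripper_width: 0.0141
gripper_force: 30.0
```

```bash
python3 go.py .5557 -.1065 .146 158.6
```

```text
t 4.9 pos [ 0.5564 -0.1059  0.1468] yaw 158.83 zax [ 7.e-04  1.e-03 -1.e+00] w 0.0141
F [1.86 5.18 1.24] M [ 0.762 -0.383  0.101] q [-2.790e-01  8.400e-02  1.670e+00  1.000e-03  1.387e+00 -1.481e+00]
shift tool [ 0.0005 -0.0008  0.0008] turn tool [0.0012 0.0003 0.0041]
```

Emit:
servo_tool(increments=[0.1,0,0.0008,0,0,0,0,0.1,0,0,0.001,0,0,0,0.1,0,0,0.001,0,0,0,0.1,0,0,0.001,0,0,0,0.1,0,0,0,0,0,0])

```text
t: 5.4
position: [0.5565, -0.1059, 0.1443]
orientation: [0.577, 3.088, -0.0]
ft_force: [-0.7, 3.0, 3.6]
gripper_width: 0.0141
gripper_force: 30.0
```

Emit:
servo_tool(increments=[0.1,0,0,0.001,0,0,0,0.1,0,0,0,0,0,0,0.1,0,0,0,0,0,0])

```text
t: 5.7
position: [0.5565, -0.1059, 0.143]
orientation: [0.577, 3.088, 0.0]
ft_force: [-0.9, 3.2, 5.0]
gripper_width: 0.0138
gripper_force: 30.0
```

```bash
python3 go.py .5557 -.1065 .146 158.6
```

```text
t 5.7 pos [ 0.5565 -0.1059  0.143 ] yaw 158.81 zax [ 3.e-04 -0.e+00 -1.e+00] w 0.0138
F [-0.89  3.17  5.02] M [0.544 0.116 0.094] q [-0.279  0.088  1.674  0.     1.38  -1.48 ]
shift tool [ 0.0005 -0.0009 -0.003 ] turn tool [0.0001 0.0003 0.0037]
```

Emit:
servo_tool(increments=[0.1,0,0.001,0.0003,0,0,0,0.1,0,0,0.0002,0,0,0,0.1,0,0,0,0,0,0,0.1,0,0,0,0,0,0])

```text
t: 6.1
position: [0.5566, -0.1058, 0.1428]
orientation: [0.578, 3.088, -0.002]
ft_force: [-3.1, 0.1, 7.9]
gripper_width: 0.0134
gripper_force: 30.0
```

```bash
python3 go.py .5557 -.1065 .146 158.6
```

```text
t 6.1 pos [ 0.5566 -0.1058  0.1428] yaw 158.79 zax [-1.0e-04 -1.3e-03 -1.0e+00] w 0.0134
F [-3.12  0.06  7.88] M [-0.052  0.655 -0.019] q [-2.770e-01  8.800e-02  1.673e+00 -1.000e-03  1.380e+00 -1.478e+00]
shift tool [ 0.0006 -0.001  -0.0032] turn tool [-0.0013  0.0004  0.0034]
```

Emit:
servo_tool(increments=[0.1,0.0008,-0.0002,0,0,0,0,0.1,0,0,0,0,0,0,0.1,0,0,0,0,0,0])

```text
t: 6.4
position: [0.5565, -0.1057, 0.1429]
orientation: [0.578, 3.086, -0.002]
ft_force: [0.2, -0.0, 5.8]
gripper_width: 0.014
gripper_force: 30.0
```

Emit:
servo_tool(increments=[0.1,0,0,0.0003,0,0,0,0.1,0,0,0,0,0,0,0.1,0,0,0,0,0,0])

```text
t: 6.7
position: [0.5565, -0.1058, 0.1428]
orientation: [0.578, 3.086, -0.002]
ft_force: [-1.4, 0.6, 8.2]
gripper_width: 0.0137
gripper_force: 30.0
```

```bash
python3 go.py .5557 -.1065 .146 158.6
```

```text
t 6.7 pos [ 0.5565 -0.1058  0.1428] yaw 158.8 zax [ 0.0015 -0.0016 -1.    ] w 0.0137
F [-1.45  0.57  8.18] M [-0.01   0.211  0.035] q [-2.780e-01  8.600e-02  1.676e+00 -1.000e-03  1.378e+00 -1.478e+00]
shift tool [ 0.0005 -0.001  -0.0032] turn tool [-0.0009  0.002   0.0034]
```

Emit:
servo_tool(increments=[0.1,0,0,0.0003,0,0,0,0.1,0,0,0,0,0,0,0.1,0,0,0,0,0,0])

```text
t: 7.0
position: [0.5565, -0.1057, 0.1425]
orientation: [0.578, 3.086, -0.002]
ft_force: [0.4, 0.1, 6.9]
gripper_width: 0.014
gripper_force: 30.0
```

```bash
python3 go.py .5557 -.1065 .146 158.6
```

```text
t 7.0 pos [ 0.5565 -0.1057  0.1425] yaw 158.8 zax [ 0.0015 -0.0015 -1.    ] w 0.014
F [0.41 0.12 6.88] M [-0.094  0.125 -0.025] q [-2.780e-01  8.600e-02  1.676e+00 -1.000e-03  1.377e+00 -1.478e+00]
shift tool [ 0.0004 -0.001  -0.0035] turn tool [-0.0009  0.002   0.0034]
```

Emit:
servo_tool(increments=[0.1,0,0,0.0004,0,0,0,0.1,0,0,0,0,0,0,0.1,0,0,0,0,0,0])

```text
t: 7.3
position: [0.5565, -0.1057, 0.1422]
orientation: [0.578, 3.086, -0.002]
ft_force: [-0.9, 0.5, 8.0]
gripper_width: 0.0136
gripper_force: 30.0
```

```bash
cat > avg.py <<'E'
import numpy as np
from rig import state,cams
S=[]
for i in range(6): S.append(state()); cams.camera("top")
S.append(state())
f=lambda k:np.array([s[k] for s in S])
p=f("position");F=f("ft_force");M=f("moment")
print("t",round(S[-1]["t"],2),"z",p[:,2].round(5),"pos",p.mean(0).round(5)); print("F",F.mean(0).round(2),"sd",F.std(0).round(2),"M",M.mean(0).round(3),"w",S[-1]["gripper_width"])
E
python3 avg.py
```

```text
t 7.6 z [0.14218 0.14219 0.14215 0.14217 0.14221 0.14219 0.14216] pos [ 0.55647 -0.10575  0.14218]
F [-0.74 -0.12  7.88] sd [0.51 0.55 0.39] M [-0.055  0.187  0.026] w 0.013588666540299674
```

Emit:
servo_tool(increments=[0.1,0,0,0.0005,0,0,0,0.1,0,0,0,0,0,0])

```text
t: 7.8
position: [0.5565, -0.1057, 0.1416]
orientation: [0.578, 3.086, -0.002]
ft_force: [-1.2, 0.1, 7.0]
gripper_width: 0.0141
gripper_force: 30.0
```

```bash
sed -i 's/range(6)/range(4)/' avg.py; python3 avg.py
```

```text
t 8.0 z [0.14161 0.14158 0.1416  0.14156 0.1416 ] pos [ 0.55647 -0.10574  0.14159]
F [-0.74  0.27  6.8 ] sd [0.35 0.3  0.14] M [-0.078  0.11   0.012] w 0.013223184516596256
```

Emit:
servo_tool(increments=[0.1,0,0,0.0004,0,0,0,0.1,0,0,0.0003,0,0,0,0.1,0,0,0,0,0,0])

```text
t: 8.3
position: [0.5565, -0.1057, 0.141]
orientation: [0.578, 3.086, -0.002]
ft_force: [-0.9, -0.2, 6.7]
gripper_width: 0.0138
gripper_force: 30.0
```

Emit:
servo_tool(increments=[0.1,0,0,0.0004,0,0,0,0.1,0,0,0.0003,0,0,0,0.1,0,0,0,0,0,0])

```text
t: 8.6
position: [0.5565, -0.1057, 0.1404]
orientation: [0.578, 3.086, -0.002]
ft_force: [-2.3, -0.3, 8.1]
gripper_width: 0.0139
gripper_force: 30.0
```

Emit:
servo_tool(increments=[0.1,0.0003,0,0.0004,0,0,0,0.1,0,0,0.0003,0,0,0,0.1,0,0,0,0,0,0])

```text
t: 8.9
position: [0.5564, -0.1057, 0.1397]
orientation: [0.578, 3.086, -0.002]
ft_force: [-0.2, -0.3, 7.0]
gripper_width: 0.0139
gripper_force: 30.0
```

Emit:
servo_tool(increments=[0.1,0,0,0.0004,0,0,0,0.1,0,0,0.0004,0,0,0,0.1,0,0,0,0,0,0])

```text
t: 9.2
position: [0.5565, -0.1058, 0.1394]
orientation: [0.578, 3.085, -0.002]
ft_force: [-1.4, -0.3, 10.4]
gripper_width: 0.0135
gripper_force: 30.0
```

```bash
python3 avg.py
```

```text
t 9.4 z [0.13936 0.1393  0.13934 0.13934 0.13935] pos [ 0.55648 -0.10576  0.13934]
F [-1.45 -0.05 10.55] sd [0.28 0.42 0.48] M [-0.058  0.32   0.031] w 0.013659295075718081
```

Emit:
servo_tool(increments=[0.1,0,0,0.0002,0,0,0,0.1,0,0,0,0,0,0])

```text
t: 9.6
position: [0.5565, -0.1058, 0.1393]
orientation: [0.578, 3.085, -0.002]
ft_force: [-2.0, 0.2, 11.3]
gripper_width: 0.0138
gripper_force: 30.0
```

```bash
python3 avg.py
```

```text
t 9.8 z [0.13931 0.13931 0.13931 0.13931 0.13929] pos [ 0.5565  -0.10576  0.13931]
F [-2.07  0.29 11.41] sd [0.68 0.28 0.38] M [-0.022  0.415  0.013] w 0.013928263546693161
```

Floor found at about 7.5 mm of travel: z stopped at 0.1393 and the push is now 11.4 N. I'll try a small clockwise turn.

Emit:
servo_tool(increments=[0.1,0,0,0,0,0,0.04,0.1,0,0,0,0,0,0.04,0.1,0,0,0,0,0,0.04,0.1,0,0,0,0,0,0])

```text
t: 10.2
position: [0.5566, -0.1057, 0.1391]
orientation: [0.763, 3.044, -0.002]
ft_force: [-0.6, 0.3, 9.4]
gripper_width: 0.0136
gripper_force: 29.9
```

```bash
python3 go.py .5557 -.1065 .146 134.6;python3 avg.py
```

```text
t 10.2 pos [ 0.5566 -0.1057  0.1391] yaw 151.84 zax [ 0.0026 -0.0018 -1.    ] w 0.0136
F [-0.65  0.29  9.36] M [-0.055  0.08  -0.005] q [-2.770e-01  8.900e-02  1.680e+00 -1.000e-03  1.370e+00 -1.357e+00]
shift tool [ 0.0004 -0.0011 -0.0069] turn tool [1.00e-04 3.20e-03 3.01e-01]
t 10.4 z [0.1391  0.13912 0.13911 0.13908 0.1391 ] pos [ 0.55664 -0.10571  0.1391 ]
F [-1.11  0.07  9.56] sd [0.44 0.76 0.26] M [-0.041  0.035  0.011] w 0.013847574205051697
```

Emit:
servo_tool(increments=[0.1,0,0,0.0003,0,0,0.05,0.1,0,0,0,0,0,0.07,0.1,0,0,0,0,0,0.07,0.1,0,0,0,0,0,0.07,0.1,0,0,0,0,0,0.039])

```text
t: 10.9
position: [0.5565, -0.1059, 0.139]
orientation: [1.211, 2.896, -0.002]
ft_force: [-2.7, 0.3, 11.9]
gripper_width: 0.0138
gripper_force: 30.0
```

```bash
python3 avg.py; python3 go.py .5557 -.1065 .1391 134.8
```

```text
t 11.1 z [0.13902 0.13896 0.13898 0.13898 0.13895] pos [ 0.55645 -0.10595  0.13898]
F [-2.74 -0.06 11.51] sd [0.67 0.51 0.43] M [-0.239  0.341 -0.041] w 0.013847291912088569
t 11.1 pos [ 0.5564 -0.1059  0.1389] yaw 134.78 zax [ 0.0022 -0.0021 -1.    ] w 0.0138
F [-1.47  0.41 11.88] M [-0.214  0.357 -0.128] q [-2.780e-01  8.900e-02  1.680e+00 -1.000e-03  1.370e+00 -1.059e+00]
shift tool [ 0.0001 -0.0009 -0.0002] turn tool [ 0.      0.0031 -0.0004]
```

Emit:
servo_tool(increments=[0.1,0.0003,-0.0003,0,0,0,0.083,0.1,0,0,0,0,0,0.084,0.1,0,0,0,0,0,0.084,0.1,0,0,0,0,0,0.084,0.1,0,0,0,0,0,0.084])

```text
t: 11.6
position: [0.5561, -0.1061, 0.139]
orientation: [1.787, 2.58, -0.001]
ft_force: [-1.5, -1.3, 10.3]
gripper_width: 0.0139
gripper_force: 30.0
```

```bash
python3 avg.py; python3 go.py .5557 -.1065 .1391 110.8
```

```text
t 11.8 z [0.13899 0.139   0.13898 0.13902 0.13899] pos [ 0.55614 -0.10611  0.139  ]
F [-1.96 -1.11 11.  ] sd [0.51 0.32 0.52] M [-0.391  0.29  -0.019] w 0.014049455467526745
t 11.8 pos [ 0.5561 -0.1061  0.139 ] yaw 110.76 zax [ 0.0025 -0.0025 -1.    ] w 0.014
F [-1.53 -1.05 11.4 ] M [-0.401  0.299  0.016] q [-0.278  0.088  1.681 -0.002  1.37  -0.64 ]
shift tool [-0.0002 -0.0005 -0.0001] turn tool [ 0.0015  0.0032 -0.0007]
```

Emit:
servo_tool(increments=[0.1,0,-0.0004,0,0,0,0.083,0.1,0,0,0,0,0,0.084,0.1,0,0,0,0,0,0.084,0.1,0,0,0,0,0,0.084,0.1,0,0,0,0,0,0.083])

```text
t: 12.3
position: [0.5558, -0.1062, 0.139]
orientation: [2.283, 2.153, 0.0]
ft_force: [-2.1, -1.1, 10.4]
gripper_width: 0.0137
gripper_force: 30.0
```

```bash
python3 avg.py; python3 go.py .5557 -.1065 .1391 86.8
```

```text
t 12.5 z [0.13902 0.13899 0.13902 0.13899 0.13899] pos [ 0.5558  -0.10621  0.139  ]
F [-1.83 -0.84 10.39] sd [0.6  0.28 0.26] M [-0.391  0.293 -0.037] w 0.013755278031435093
t 12.5 pos [ 0.5558 -0.1062  0.139 ] yaw 86.81 zax [ 0.0026 -0.0023 -1.    ] w 0.0138
F [-0.75 -0.78 10.57] M [-0.389  0.28  -0.103] q [-0.278  0.087  1.682 -0.002  1.369 -0.222]
shift tool [-0.0003 -0.0001 -0.0001] turn tool [0.0027 0.0022 0.0001]
```

Emit:
servo_tool(increments=[0.1,0,-0.0003,0.0002,0,0,0.085,0.1,0,0,0,0,0,0.09,0.1,0,0,0,0,0,0.09,0.1,0,0,0,0,0,0.08,0.1,0,0,0,0,0,0.05])

```text
t: 13.0
position: [0.5555, -0.1061, 0.1389]
orientation: [2.661, 1.663, 0.002]
ft_force: [-3.3, -0.3, 11.3]
gripper_width: 0.0137
gripper_force: 30.0
```

Emit:
servo_tool(increments=[0.1,0,0,0,0,0,0.018,0.1,0,0,0,0,0,0])

```text
t: 13.2
position: [0.5555, -0.1061, 0.1389]
orientation: [2.674, 1.643, 0.002]
ft_force: [-2.1, -1.0, 11.4]
gripper_width: 0.0139
gripper_force: 30.0
```

```bash
python3 avg.py; python3 go.py .5557 -.1065 .1391 62.8
```

```text
t 13.4 z [0.13894 0.13893 0.13894 0.13893 0.13893] pos [ 0.55548 -0.10613  0.13893]
F [-2.55 -0.74 11.66] sd [0.39 0.27 0.54] M [-0.285  0.465 -0.03 ] w 0.013823425303478059
t 13.4 pos [ 0.5555 -0.1061  0.1389] yaw 63.16 zax [ 0.0026 -0.0023 -1.    ] w 0.0138
F [-2.26 -0.76 11.48] M [-0.262  0.483 -0.021] q [-2.780e-01  8.600e-02  1.683e+00 -1.000e-03  1.369e+00  1.900e-01]
shift tool [-0.0002  0.0004 -0.0002] turn tool [0.0033 0.0008 0.0063]
```

Emit:
servo_tool(increments=[0.1,-0.0002,-0.0004,0,0,0,0.004,0.1,0,0,-0.002,0,0,0,0.1,0,0,-0.003,0,0,0,0.1,0,0,-0.003,0,0,0,0.1,0,0,0,0,0,0])

```text
t: 13.9
position: [0.5553, -0.1061, 0.1463]
orientation: [2.677, 1.638, 0.002]
ft_force: [3.0, -2.7, 5.9]
gripper_width: 0.0134
gripper_force: 30.0
```

```bash
python3 avg.py; python3 go.py .5557 -.1065 .1468 62.8
```

```text
t 14.1 z [0.14633 0.14635 0.14634 0.14634 0.14636] pos [ 0.5553  -0.10607  0.14635]
F [ 2.84 -2.2   6.27] sd [0.16 0.58 0.39] M [-0.757 -0.615 -0.003] w 0.01366265367899973
t 14.1 pos [ 0.5553 -0.1061  0.1464] yaw 62.93 zax [ 0.003  -0.0021 -1.    ] w 0.0137
F [ 3.01 -3.01  6.07] M [-0.75  -0.627  0.027] q [-2.790e-01  7.900e-02  1.677e+00 -1.000e-03  1.382e+00  1.940e-01]
shift tool [-0.0002  0.0006 -0.0004] turn tool [0.0037 0.0005 0.0024]
```

Emit:
servo_tool(increments=[0.1,0,0,-0.0007,0,0,0,0.1,0,0,0,0,0,0,0.4,0,0,0,0,0,0,0.4,0,0,0,0,0,0,0.4,0,0,0,0,0,0])

```text
t: 14.6
position: [0.5532, -0.1046, 0.1448]
orientation: [-2.678, -1.64, 0.002]
ft_force: [-0.0, 0.6, -0.3]
gripper_width: 0.0335
gripper_force: 0.0
```

Emit:
servo_tool(increments=[0.4,0,0,-0.01,0,0,0,0.4,0,0,-0.03,0,0,0,0.4,0,0,-0.03,0,0,0,0.4,0,0,-0.03,0,0,0,0.2,0,0,0,0,0,0])

```text
t: 15.1
position: [0.5564, -0.1055, 0.252]
orientation: [2.674, 1.637, 0.009]
ft_force: [-0.7, 0.8, 0.6]
gripper_width: 0.0329
gripper_force: 0.0
```

```bash
python3 go.py .6715 -.1305 .17 62.8; python3 - <<'E'
from h import *
out=[]
for n,(u,v) in (("top",(314,195)),("side",(290,250))):
    im,d=cams.camera(n); np.savez(f"pics/{n}1.npz",im=im,d=d); out.append(cv2.resize(im[v-45:v+45,u-40:u+40],(400,450),interpolation=cv2.INTER_CUBIC))
    P=cloud(n,d); m=(np.hypot(P[...,0]-.5557,P[...,1]+.1063)<.035)&(P[...,2]>.163)&(P[...,2]<.185); Q=P[m]
    if m.sum()>5: print(n,len(Q),np.median(Q[:,2]),cv2.minAreaRect(Q[:,:2].astype(np.float32)))
cv2.imwrite("pics/g2.png",np.hstack(out)[:,:,::-1])
E
```

```text
t 15.1 pos [ 0.5564 -0.1055  0.252 ] yaw 62.96 zax [ 0.0081 -0.0023 -1.    ] w 0.0329
F [-0.71  0.83  0.6 ] M [-0.001 -0.016 -0.059] q [-0.278  0.019  1.545  0.     1.569  0.194]
shift tool [0.0299 0.1132 0.083 ] turn tool [ 0.0083 -0.0017  0.0028]
side 134 0.17324980120971745 ((0.5552964210510254, -0.10712219774723053), (0.04538443684577942, 0.013727383688092232), 62.06948471069336)
```

View pics/g2.png

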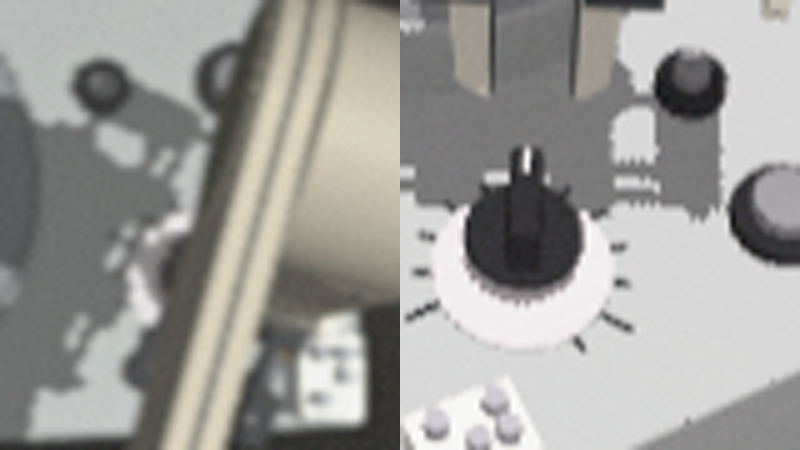

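The side view shows the pointer at the far end of the bar, near (528,160). The measured bar angle is 62° against 62.75° expected for mark 5, and the bar top is at z 0.173, so the dial is out. Now to the start button.

Emit:
servo_tool(increments=[0,0.01,0.0377,0,0,0,0,0,0.01,0.0377,0,0,0,0,0,0.01,0.0378,0,0,0,0,0,0,0,0.03,0,0,0,0,0,0,0.03,0,0,0])

```text
t: 15.7
position: [0.6693, -0.1298, 0.1833]
orientation: [-2.678, -1.64, 0.001]
ft_force: [-0.6, -0.0, -0.9]
gripper_width: 0.0004
gripper_force: 0.0
```

Emit:
servo_tool(increments=[0,0,0,0.03,0,0,0,0,0,0,0,0,0,0,0,0,0,0,0,0,0])

```text
t: 16.0
position: [0.6674, -0.1293, 0.1544]
orientation: [-2.677, -1.639, 0.004]
ft_force: [0.9, -0.2, 0.5]
gripper_width: 0.0006
gripper_force: 0.0
```

```bash
python3 go.py .6715 -.1303 .135 62.8; python3 - <<'E'
from h import *
z=np.load("pics/side0.npz"); P=cloud("side",z["d"]); r=np.hypot(P[...,0]-.6715,P[...,1]+.1303)
for a in range(0,32,3):
    m=(r>=a/1000)&(r<(a+3)/1000); print(a,m.sum(),np.percentile(P[m][:,2],[10,50,90]).round(4))
E
```

```text
t 16.0 pos [ 0.6674 -0.1293  0.1544] yaw 62.96 zax [-3.4e-03  9.0e-04 -1.0e+00] w 0.0006
F [ 0.94 -0.21  0.51] M [-0.082 -0.097 -0.031] q [-0.267  0.382  1.312  0.     1.452  0.205]
shift tool [0.001  0.0042 0.0194] turn tool [-0.0034  0.0007  0.0027]
0 5 [0.1319 0.1329 0.1329]
3 13 [0.132  0.133  0.1346]
6 25 [0.1318 0.1331 0.1349]
9 42 [0.1309 0.1329 0.1341]
12 57 [0.1246 0.132  0.1335]
15 55 [0.1215 0.1251 0.1326]
18 50 [0.1214 0.1232 0.125 ]
21 119 [0.1109 0.1201 0.1237]
24 63 [0.1093 0.1113 0.1137]
27 71 [0.1097 0.1114 0.1134]
30 86 [0.1093 0.1111 0.1127]
```

Emit:
servo_tool(increments=[0,0.001,0.0042,0.009,0,0,0,0,0,0,0.009,0,0,0,0,0,0,0,0,0,0,0,0,0,0,0,0,0])

```text
t: 16.4
position: [0.6727, -0.1306, 0.1378]
orientation: [-2.679, -1.64, 0.0]
ft_force: [-1.0, 0.5, 0.1]
gripper_width: 0.0004
gripper_force: 0.0
```

Emit:
servo_tool(increments=[0,0,0,0.002,0,0,0,0,0,0,0.002,0,0,0,0,0,0,0.002,0,0,0,0,0,0,0.001,0,0,0,0,0,0,0,0,0,0])

```text
t: 16.9
position: [0.6729, -0.1307, 0.131]
orientation: [2.679, 1.64, 0.0]
ft_force: [-0.4, -0.2, 2.1]
gripper_width: 0.0007
gripper_force: 1.1
```

```bash
python3 avg.py; python3 go.py .6715 -.1303 .1265 62.8
```

```text
t 17.1 z [0.13095 0.13105 0.13105 0.13104 0.13102] pos [ 0.67286 -0.1307   0.13102]
F [ 0.1  -0.21  2.2 ] sd [0.47 0.35 0.32] M [-0.037 -0.036 -0.001] w 0.0003465387607108194
t 17.1 pos [ 0.6729 -0.1307  0.131 ] yaw 62.96 zax [ 4.e-04 -1.e-04 -1.e+00] w 0.0003
F [ 0.56 -0.38  2.65] M [-0.046 -0.051  0.014] q [-0.267  0.409  1.321 -0.     1.412  0.205]
shift tool [-0.0003 -0.0014  0.0045] turn tool [ 0.0004 -0.0001  0.0027]
```

Contact with the button at 2.2 N. Pressing on.

Emit:
servo_tool(increments=[0,0,-0.001,0.001,0,0,0,0,0,0,0.001,0,0,0,0,0,0,0.001,0,0,0,0,0,0,0.001,0,0,0,0,0,0,0,0,0,0])

```text
t: 17.6
position: [0.6722, -0.1304, 0.1271]
orientation: [2.679, 1.64, 0.001]
ft_force: [2.5, -1.1, 4.6]
gripper_width: 0.0005
gripper_force: 2.2
```

Emit:
servo_tool(increments=[0,0,0,0.001,0,0,0,0,0,0,0,0,0,0,0,0,0,0,0,0,0])

```text
t: 17.9
position: [0.6723, -0.1304, 0.1264]
orientation: [2.679, 1.64, 0.001]
ft_force: [2.0, -0.6, 6.0]
gripper_width: 0.0004
gripper_force: 2.9
```

```bash
python3 avg.py
```

```text
t 18.1 z [0.12635 0.12636 0.12632 0.12632 0.12635] pos [ 0.67225 -0.13037  0.12634]
F [ 1.96 -1.18  6.21] sd [0.5  0.35 0.24] M [-0.256 -0.375 -0.019] w 0.0006235013034177856
```

Emit:
servo_tool(increments=[0,0,0,0.0005,0,0,0,0,0,0,0.0005,0,0,0,0,0,0,0,0,0,0])

```text
t: 18.4
position: [0.6723, -0.1304, 0.1262]
orientation: [2.678, 1.64, 0.001]
ft_force: [-0.7, -0.9, 10.3]
gripper_width: 0.0006
gripper_force: 5.4
```

```bash
python3 avg.py
```

```text
t 18.6 z [0.12625 0.12623 0.12623 0.12625 0.12622] pos [ 0.67229 -0.13038  0.12624]
F [-0.92 -0.64 10.35] sd [0.31 0.41 0.47] M [-0.135  0.102  0.001] w 0.0004826290118742705
```

The button has bottomed: z stalled at 0.1262 with a sharp rise to 10 N. Retreating.

Emit:
servo_tool(increments=[0,0,0,-0.005,0,0,0,0,0,0,-0.01,0,0,0,0,0,0,-0.03,0,0,0,0,0,0,-0.04,0,0,0,0,0,0,-0.04,0,0,0])

```text
t: 19.1
position: [0.6704, -0.1297, 0.2496]
orientation: [-2.676, -1.639, 0.004]
ft_force: [0.7, -0.3, -0.3]
gripper_width: 0.0006
gripper_force: 0.0
```

Emit:
servo_tool(increments=[0,-0.03,-0.03,-0.02,0,0,0,0,-0.03,-0.03,0,0,0,0,0,-0.03,-0.03,0,0,0,0,0,-0.03,-0.03,0,0,0,0,0,-0.03,-0.03,0,0,0,0])

```text
t: 19.6
position: [0.4677, -0.1953, 0.2691]
orientation: [-2.677, -1.64, 0.002]
ft_force: [-0.2, -1.1, 0.1]
gripper_width: 0.0004
gripper_force: 0.0
```

Emit:
servo_tool(increments=[0,-0.03,-0.03,0,0,0,0,0,-0.03,-0.03,0,0,0,0,0,0,0,0,0,0,0,0,0,0,0,0,0,0])

```text
t: 20.0
position: [0.3886, -0.2217, 0.2697]
orientation: [-2.68, -1.638, -0.0]
ft_force: [0.3, -0.2, -0.6]
gripper_width: 0.0007
gripper_force: 0.0
```

```bash
python3 - <<'E'
from h import *
from rig import state
print(state()["t"],np.round(state()["position"],3),np.round(state()["ft_force"],1))
for n in ("top","side"):
    im,d=cams.camera(n); P=cloud(n,d)
    cv2.imwrite(f"pics/{n}2.png",im[:,:,::-1])
    m=(np.hypot(P[...,0]-.5557,P[...,1]+.1063)<.03)&(P[...,2]>.163)&(P[...,2]<.185); Q=P[m]
    if m.sum()>5: print(n,len(Q),np.median(Q[:,2]).round(4),cv2.minAreaRect(Q[:,:2].astype(np.float32)))
    m=(np.hypot(P[...,0]-.6715,P[...,1]+.1305)<.01); print(n,"start z",np.median(P[m][:,2]).round(4))
E
```

```text
20.0 [ 0.389 -0.222  0.27 ] [ 0.3 -0.2 -0.6]
top 84 0.174 ((0.5557177662849426, -0.10689539462327957), (0.044463884085416794, 0.01391614880412817), 65.05243682861328)
top start z 0.1325
side 76 0.1736 ((0.555552065372467, -0.1075042337179184), (0.04335729032754898, 0.012685583904385567), 64.95137023925781)
side start z 0.1332
```

View pics/side2.png

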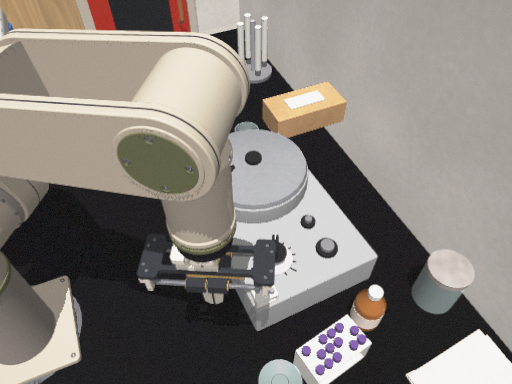

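The dial is out (bar top 0.174) at about 63–65°, which is mark 5. The start button is back up and the scene is undisturbed, with the gripper clear of everything around pixel (210,280).

```bash
python3 -c "from rig import order; print(order.job_done())"
```

```text
the job is handed in; nothing more can be done
None
```

The dial went from mark 1 to mark 5 in four clockwise clicks at about 12 N and sprang back out, the start button was pressed to the bottom and released, nothing else was touched, and I handed the job in at about 20 s.

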